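# Line up the egg dishes along the rule

## Robot

A 7-joint arm with a two-finger parallel gripper is mounted at the origin on a cart in front of the work surface, level with it; the furniture and walls round the work are solid. World frame = base frame: x ahead of the robot, y to its left, z up, the work surface at z = 0. Lengths are in m, angles in rad, forces in N, time in s.
With the tool pointing down it reaches from about 0.4 to 0.85 m from the base axis. Payload 10.4 kg.
Tool frame: the origin (TCP) lies midway between the tips of the shut fingers; the grasp point (between the pads) lies 19 mm behind it (grip_point_offset is the distance from the TCP to the grasp point, in m); y points along the fingers, z is the direction in which the jaws open and shut, and the axes are right-handed (so a half turn about y gives the same grasp; the last joint's range is limited). The gripper opens to 85 mm and grips with 20 to 120 N. Pads are 22 mm wide; open, the fingers measure 114 mm over their backs; the gripper's body (76 mm by 85 mm) begins 54 mm behind the grasp point. The pads swing forward as they close: fully open they stand 13 mm farther back than shut.
Start: joints at [-1.151, 0.332, -0.065, 1.46, 0.022, 1.35, -0.088], TCP at [0.268, 0.565, 0.231] pointing down, gripper open.
Joint ranges: [-2.6, 2.6], [-0.5, 2.12], [-1.47, 1.34], [0.16, 2.42], [-1.27, 4.41], [0.06, 2.06], [-2.6, 2.6]. Speed limits (rad/s): [2.22, 2.22, 2.79, 2.79, 3.14, 3.14, 3.14].

## Interface

Orientations are given as a unit quaternion [x, y, z, w].
In Python, from workcell import * gives the robot as it stands.
- The arm moves only by the tool send_rows, never from a script. Its argument "motion" is a list of rows, each a list of 7 numbers: the opening in per cent of the stroke, from 0 (shut) to 100 (fully open), then the shift along the tool's x, y, z in m, then the turn, a rotation vector about the tool's x, y, z in rad. In form: [[claw, tx, ty, tz, ax, ay, az], ...]. A call has 1 to 10 rows; each row is the pose to reach, as a shift and turn from the pose commanded when the call began, along the tool's axes at that moment; what a row does not reach only later rows make up. A row lasts 1/12 s, in which the tool goes at most 41.7 mm and 7.16 degrees, less where a joint would pass 70% of its speed; a pose out of reach is approached as far as the arm can. A call with a gripper value outside its range is refused whole. The fingers move at their own pace and stop on an object; "squeeze" is the grip in N (left out, the last holds). Time passes only in rows, so rows that repeat a pose let the fingers close. It gives the time, the measured TCP pose, the force and the opening at its end, in the units of the state.
- get_obs(): the state, without advancing time (a new reading comes with each control period).
- camera(name): name is "scene" or "top" or "wrist"; returns a dict with "pixels" (384x512x3 uint8, red, green, blue), "range_z" (384x512 float32, m along the optical axis (not along the pixel's ray), 0 where there is no reading), "fovy" (degrees; the focal length in pixels is half the picture's height over the tangent of half this angle, whatever the lens; pixels are square), "cx", "cy" (the principal point, pixels), "view" (4x4, takes a point from world to camera coordinates); the wrist camera has in their place "T_tool_cam" (4x4, takes a point from camera to tool coordinates, whose origin is the TCP and whose axes are the tool frame's). Camera axes: x right, y down, z forward; pixel columns grow to the right and rows downward; lengths in m; the calibration is good to about 2 mm. A picture is of the moment at which its call begins: read the wrist's pose just before it.
- hand_in(): hands the job in, once; it reports no verdict.
The state is a dict: "clock": time; "joint_pos": joint angles; "joint_velocities": joint speeds; "tau": joint torques, N m; "position": TCP position; "ee_rot": TCP orientation; "ft_force": force on the tool from outside, world axes, zero at the start; "torque": the same for the moment, N m; "grip_width": opening from 0.0 (shut) to 1.0 (fully open).
Only numpy, scipy, OpenCV 4.12 (cv2) and the standard library are available. Lean on these libraries where they do the work, as an engineer would, in place of code of your own. Each camera call takes 0.05 s, during which the arm holds its last target.

## Task

Line up the three round dishes of fish eggs for counting, in an even row close up against the near edge of the wooden rule that is fixed to the table: one dish centred on each end of the rule and one centred on its middle. One dish already stands at the middle; slide the two stray dishes over the table into line beside it, without lifting or tipping any dish.

Things in the scene. Friction and masses are not known exactly. Their poses are not given: they have to be found in the camera images.
- rule: flat wooden rule, 164 mm long, 22 wide, 8 high, fixed on the table, lying across the robot's view. Origin: centre of its underside. y runs along it to the robot's left (ends at +-82 mm), x away from the robot; near edge at x = -11 mm. A dish touching that edge has its centre at x = -40 mm; the row's centres are at y = -82, 0, +82 mm (24 mm gaps). A plug 21 mm high stands near x = -120, y = 0.
- dish_1: one of three alike clear open dishes of fish eggs, 58 mm across, 12 mm high, 30 g, loose. Origin: centre of its underside, on the table; z up. Any of the three may be the one at the middle; the two strays are one left, one right of it, 9 to 15 cm before the rule. Can be pinched lightly (3 to 5 N) across its outer rim from above and slid.
- dish_2: one of three alike clear open dishes of fish eggs, 58 mm across, 12 mm high, 30 g, loose. Origin: centre of its underside, on the table; z up. Any of the three may be the one at the middle; the two strays are one left, one right of it, 9 to 15 cm before the rule. Can be pinched lightly (3 to 5 N) across its outer rim from above and slid.
- dish_3: one of three alike clear open dishes of fish eggs, 58 mm across, 12 mm high, 30 g, loose. Origin: centre of its underside, on the table; z up. Any of the three may be the one at the middle; the two strays are one left, one right of it, 9 to 15 cm before the rule. Can be pinched lightly (3 to 5 N) across its outer rim from above and slid.
Mind the look-alikes: they are no part of the job. What is shaped like the dish_3 but orange or pink is not meant.

How it is judged:
At the end, for the whole second after the job is handed in: On the near side of the rule stand a dish centred on each end and one on the middle, each within 15 mm along the rule, its centre 34 to 56 mm in front of the rule's centreline (touching it is 40 mm, so up to 16 mm gap), all flat on the table and at rest (((y of dish_1 in the frame of rule between -0.097 and -0.067 m and x of dish_1 in the frame of rule between -0.056 and -0.034 m) or (y of dish_2 in the frame of rule between -0.097 and -0.067 m and x of dish_2 in the frame of rule between -0.056 and -0.034 m) or (y of dish_3 in the frame of rule between -0.097 and -0.067 m and x of dish_3 in the frame of rule between -0.056 and -0.034 m)) and ((y of dish_1 in the frame of rule between -0.015 and 0.015 m and x of dish_1 in the frame of rule between -0.056 and -0.034 m) or (y of dish_2 in the frame of rule between -0.015 and 0.015 m and x of dish_2 in the frame of rule between -0.056 and -0.034 m) or (y of dish_3 in the frame of rule between -0.015 and 0.015 m and x of dish_3 in the frame of rule between -0.056 and -0.034 m)) and ((y of dish_1 in the frame of rule between 0.067 and 0.097 m and x of dish_1 in the frame of rule between -0.056 and -0.034 m) or (y of dish_2 in the frame of rule between 0.067 and 0.097 m and x of dish_2 in the frame of rule between -0.056 and -0.034 m) or (y of dish_3 in the frame of rule between 0.067 and 0.097 m and x of dish_3 in the frame of rule between -0.056 and -0.034 m)) and height (world z) of each of dish_1, dish_2, dish_3 below 0.006 m and linear speed of each of dish_1, dish_2, dish_3 below 0.02 m/s).
It fails at once if a dish is lifted more than 10 mm off the table (height (world z) of any of dish_1, dish_2, dish_3 above 0.01 m).
It fails at once if a dish is tipped by more than 20 degrees (angle between any of dish_1, dish_2, dish_3's own z axis and vertical above 0.35 rad).
It also fails if it takes over 38 s, if anything falls off the work surface, if the arm or the gripper's body presses on something with over 40 N, if the wrist force passes 120 N, or if a joint passes its speed limit or range.

## Working session

There is one attempt and no reset: what is moved stays moved. The work goes in short steps, Python scripts to look and compute and a tool call to move; the robot and the scene stay as the last step left them, time stands still between calls to the robot, and variables do not carry over. Pictures are saved under pics/ and viewed, and the job is handed in when it is done.

Besides the shell and the picture viewer there is one more tool, called after "Call:" by a JSON object that holds its "name" and its "arguments", one argument or row to a line. send_rows: Moves the arm, as the interface text tells. Its arguments: {"type":"object","properties":{"motion":{"type":"array"},"squeeze":{"type":"number"}},"required":["motion"]}

```bash
mkdir -p pics; ls
python3 - <<'E'
from workcell import *
import cv2, numpy as np
o=get_obs(); print({k:np.round(v,3) for k,v in o.items()})
for n in ["top","scene"]:
    c=camera(n); np.savez(f"{n}0.npz",**c)
    cv2.imwrite(f"pics/{n}0.png",cv2.resize(c["pixels"][:,:,::-1],(768,576)))
    print(n,c["fovy"],c["cx"],c["cy"],np.round(c["view"],3).tolist())
E
```

```text
pics
{'clock': np.float64(0.0), 'joint_pos': array([-1.151,  0.333, -0.065,  1.461,  0.022,  1.35 , -0.088]), 'joint_velocities': array([-0.   ,  0.   , -0.002, -0.001,  0.   , -0.001,  0.   ]), 'tau': array([-0.0000e+00, -6.2545e+01,  4.9000e-02, -3.9160e+01,  1.6000e-02,
        1.0000e-02,  0.0000e+00]), 'position': array([0.268, 0.564, 0.231]), 'ee_rot': array([ 0.69 , -0.155,  0.155, -0.689]), 'ft_force': array([1.091, 0.356, 0.567]), 'torque': array([ 0.015,  0.025, -0.047]), 'grip_width': np.float64(1.002)}
top 46.24325330305489 261.1331500510431 194.37359576018034 [[-0.028, -1.0, -0.005, 0.089], [-0.982, 0.028, -0.185, 0.548], [0.186, -0.001, -0.983, 0.8], [0.0, 0.0, 0.0, 1.0]]
scene 49.352963515713995 263.4604688539524 190.52712695013616 [[-0.558, -0.829, 0.015, 0.365], [-0.45, 0.288, -0.846, 0.256], [0.697, -0.479, -0.534, 0.487], [0.0, 0.0, 0.0, 1.0]]
```

View pics/top0.png

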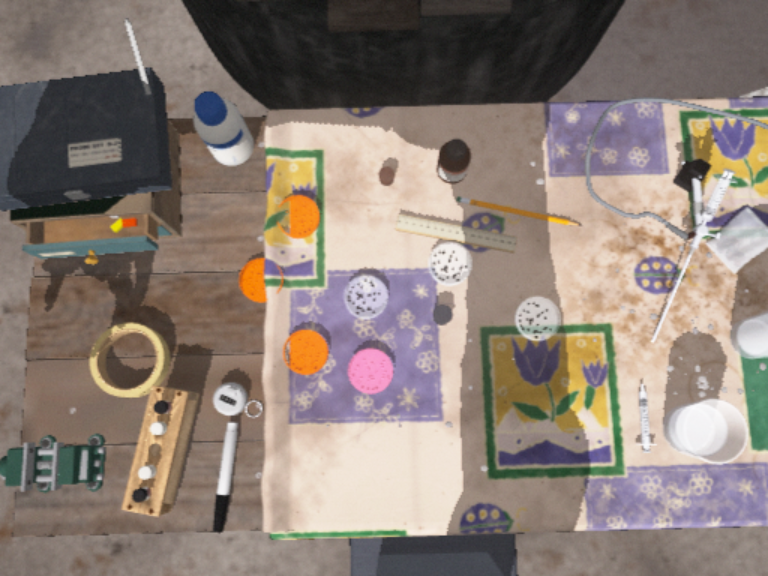

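View pics/scene0.png

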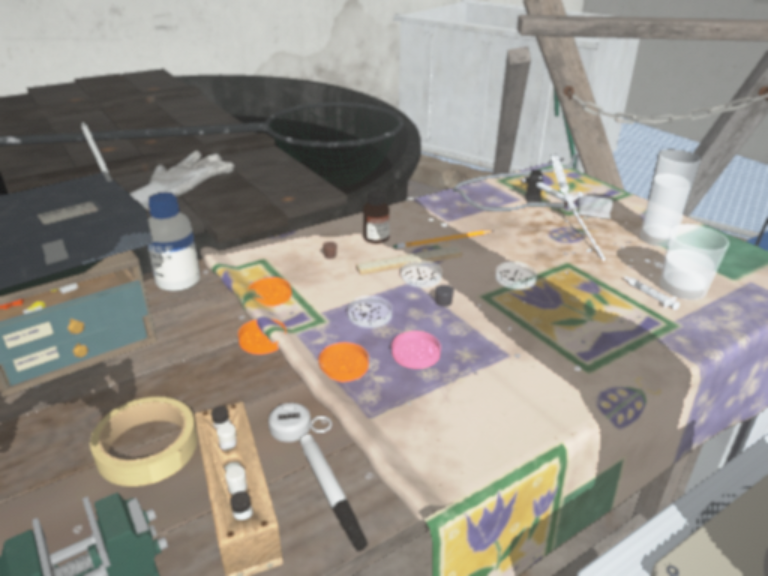

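The white-egg dishes are at (366,296) for the left stray, (450,262) for the middle and (538,318) for the right stray. The look-alikes are orange at (300,216), (260,280) and (306,352), and pink at (370,371). The plug is at (443,314), and the rule runs from (396,222) to (516,242). I'll crop and measure these.

```bash
cat > h.py <<'E'
import numpy as np, cv2
def load(n): return dict(np.load(n))
def px2w(c,u,v,z):
    f=192/np.tan(np.radians(float(c["fovy"]))/2)
    V=c["view"]; R=V[:3,:3]; t=V[:3,3]
    d=R.T@np.array([(u-float(c["cx"]))/f,(v-float(c["cy"]))/f,1]); o=-R.T@t
    return o+d*(z-o[2])/d[2]
def w2px(c,p):
    f=192/np.tan(np.radians(float(c["fovy"]))/2)
    q=c["view"]@np.r_[p,1]; return np.array([f*q[0]/q[2]+float(c["cx"]),f*q[1]/q[2]+float(c["cy"])])
E
python3 - <<'E'
from h import *
c=load("top0.npz"); im=c["pixels"]
x0,y0,x1,y1=150,120,420,280
cr=cv2.resize(im[y0:y1,x0:x1,::-1],None,fx=2.9,fy=2.9,interpolation=cv2.INTER_CUBIC)
cv2.imwrite("pics/crop0.png",cr)
# height map (z world) from range
f=192/np.tan(np.radians(float(c["fovy"]))/2)
v,u=np.mgrid[:384,:512]; Z=c["range_z"]
P=np.stack([(u-c["cx"])/f*Z,(v-c["cy"])/f*Z,Z],-1)
R=c["view"][:3,:3];t=c["view"][:3,3]
W=(P-t)@R
np.save("W0.npy",W)
h=np.clip(W[...,2]*1000/30*255,0,255).astype(np.uint8); h[Z==0]=0
cv2.imwrite("pics/h0.png",cv2.resize(h[y0:y1,x0:x1],None,fx=2.9,fy=2.9,interpolation=cv2.INTER_NEAREST))
E
```

```text
(no output)
```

View pics/crop0.png

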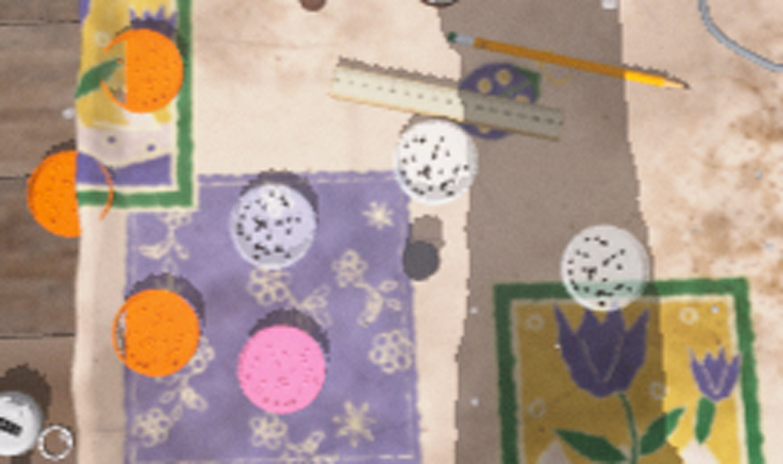

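View pics/h0.png

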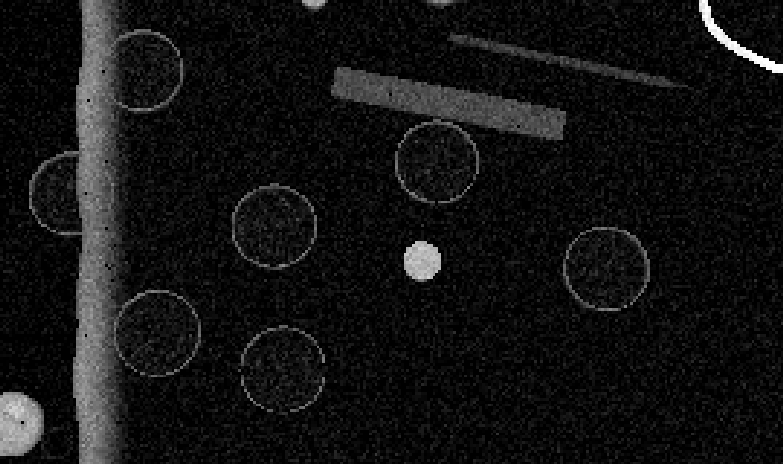

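The crop confirms three white dishes with black specks; the height map shows their rims, the rule and the plug clearly. I'll fit them from the depth.

```bash
cat >> h.py <<'E'
def world(c):
    f=192/np.tan(np.radians(float(c["fovy"]))/2)
    v,u=np.mgrid[:384,:512]; Z=c["range_z"]
    P=np.stack([(u-c["cx"])/f*Z,(v-c["cy"])/f*Z,Z],-1)
    W=(P-c["view"][:3,3])@c["view"][:3,:3]; W[Z==0]=np.nan
    return W
def circ(W,x,y,r=.045,R=.0285,zl=.007,zh=.016):
    from scipy.optimize import least_squares
    m=(np.hypot(W[...,0]-x,W[...,1]-y)<r)&(W[...,2]>zl)&(W[...,2]<zh)
    p=W[m][:,:2]
    for _ in range(2):
        s=least_squares(lambda q:np.hypot(p[:,0]-q[0],p[:,1]-q[1])-R,[x,y],loss='soft_l1',f_scale=.001)
        x,y=s.x
    return s.x,len(p),np.median(abs(s.fun))
E
python3 - <<'E'
from h import *
c=load("top0.npz"); W=world(c)
for n,(u,v) in dict(L=(366,296),M=(450,262),R=(538,318),pink=(370,371),or1=(306,352),or2=(300,216),or3=(260,280)).items():
    p=px2w(c,u/1.5,v/1.5,.012); print(n,np.round(circ(W,p[0],p[1])[0],4),circ(W,p[0],p[1])[1:])
h=W[...,2]; m=np.zeros((384,512),np.uint8); m[140:170,260:350]=1
k=((h>.005)&(h<.012)&(m>0)).astype(np.uint8)
n,lab,st,ce=cv2.connectedComponentsWithStats(k)
i=1+np.argmax(st[1:,4]); P=W[lab==i][:,:2].astype(np.float32)
ce,sz,a=cv2.minAreaRect(P*1000); print(ce,sz,a,P.mean(0))
b=P-P.mean(0); w,V=np.linalg.eigh(b.T@b); y=V[:,1]; y=y*np.sign(y[1]); print("yaxis",y,np.degrees(np.arctan2(-y[0],y[1])))
x=np.array([y[1],-y[0]]); C=np.array(ce)/1000
for t in (-.082,0,.082): print(C-.042*x+t*y)
g=W[(h>.015)&(h<.026)&(abs(W[...,0]-px2w(c,295,209,.02)[0])<.03)&(abs(W[...,1]-px2w(c,295,209,.02)[1])<.03)]; print("plug",g.mean(0),np.ptp(g,0))
E
```

```text
L [0.5528 0.1078] (87, np.float64(0.00044932386803941265))
M [ 0.6043 -0.0064] (222, np.float64(0.005354755791054263))
R [ 0.5174 -0.1171] (92, np.float64(0.00037191943418666586))
pink [0.455  0.1038] (71, np.float64(0.0004880674984967977))
or1 [0.4816 0.197 ] (254, np.float64(0.0043227021771695354))
or2 [0.666  0.2014] (326, np.float64(0.004035999091346495))
or3 [0.5783 0.2487] (496, np.float64(0.006024733430716687))
(634.3556518554688, -14.647285461425781) (163.6426239013672, 29.713878631591797) 76.95848083496094 [ 0.63684297 -0.01517981]
yaxis [0.22674188 0.97395486] -13.105329
[ 0.57485671 -0.08498843]
[ 0.59344955 -0.00512413]
[0.61204238 0.07474017]
plug [0.52477697 0.00836966 0.02116198] [0.02448585 0.02361992 0.00779787]
```

Run:
```python
from h import *
c=load("top0.npz"); W=world(c)
M=circ(W,.598,-.0055,r=.034); print(M)
h=W[...,2]; m=np.zeros((384,512),np.uint8); m[140:170,260:350]=1
far=np.hypot(W[...,0]-M[0][0],W[...,1]-M[0][1])>.0305
k=((h>.0055)&(h<.011)&(m>0)&far).astype(np.uint8)
n,lab,st,ce=cv2.connectedComponentsWithStats(k)
i=1+np.argmax(st[1:,4]); P=W[lab==i][:,:2].astype(np.float32)
ce,sz,a=cv2.minAreaRect(P*1000); print(ce,sz,a,P.mean(0))
b=P-P.mean(0); w,V=np.linalg.eigh(b.T@b); y=V[:,1]; y=y*np.sign(y[1]); print("yaxis",y)
x=np.array([y[1],-y[0]]); C=np.array(ce)/1000
for t in (-.082,0,.082): print(np.round(C-.043*x+t*y,4))
for n,p in dict(M=M[0],L=(.5528,.1078),R=(.5174,-.1171)).items(): d=np.array(p)-C; print(n,d@x,d@y)
```

```text
(array([ 0.59530594, -0.00527662]), 120, np.float64(0.0008203217938538496))
(637.5206298828125, -15.380401611328125) (163.6426239013672, 23.216323852539062) 76.95848083496094 [ 0.63714844 -0.01546802]
yaxis [0.22747344 0.97378427]
[ 0.577  -0.0854]
[ 0.5956 -0.0056]
[0.6143 0.0743]
M -0.04340634575482484 0.00023618008504110215
L -0.11051988596906422 0.10067944427216025
R -0.09383307289471385 -0.12637719727671176
```

```bash
cat >> h.py <<'E'
from scipy.spatial.transform import Rotation as Rn
def plan(o,target,jaw):
    """rows shift/turn in current tool axes to TCP target, tool down, jaw along +-jaw"""
    R0=Rn.from_quat(o["ee_rot"]).as_matrix(); y=np.array([0,0,-1.])
    best=None
    for s in (1,-1):
        z=s*np.r_[jaw,0]/np.linalg.norm(jaw); x=np.cross(y,z)
        T=np.stack([x,y,z],1); rv=Rn.from_matrix(R0.T@T).as_rotvec()
        print("turn opt",np.round(rv,3),"deg",np.degrees(np.linalg.norm(rv)))
    print("shift",np.round(R0.T@(np.array(target)-o["position"]),4))
E
python3 - <<'E'
from workcell import *
from h import *
o=get_obs(); print(np.round(Rn.from_quat(o["ee_rot"]).as_matrix(),3))
L=np.array([.5528,.1078]);d=np.array([.878,-.478])
s=L-.046*d; print(s); plan(o,[s[0],s[1],.10],[.478,.878])
W=world(load("top0.npz")); q=W[(W[...,0]>.2)&(W[...,0]<.65)&(W[...,1]>.05)&(W[...,1]<.6)]
print("max h",np.nanmax(q[:,2]),q[np.nanargmax(q[:,2])])
E
```

```text
[[ 0.904 -0.     0.429]
 [-0.429 -0.001  0.904]
 [ 0.    -1.    -0.001]]
[0.512412 0.129788]
turn opt [0.001 0.056 0.   ] deg 3.1929620945202006
turn opt [ 0.000e+00 -3.086e+00 -2.000e-03] deg 176.80781942121567
shift [ 0.4074  0.131  -0.2877]
max h 0.15602157289206867 [0.6498068  0.51238468 0.15602157]
```

Call:
{"name": "send_rows", "arguments": {
  "motion": [
    [40, 0.03, 0.01, -0.02, 0, 0.05, 0],
    [40, 0.065, 0.01, -0.045, 0, 0.056, 0],
    [40, 0.098, 0.02, -0.07, 0, 0.056, 0],
    [40, 0.13, 0.02, -0.092, 0, 0.056, 0],
    [40, 0.163, 0.03, -0.115, 0, 0.056, 0],
    [40, 0.196, 0.03, -0.138, 0, 0.056, 0],
    [40, 0.228, 0.04, -0.161, 0, 0.056, 0],
    [40, 0.26, 0.05, -0.184, 0, 0.056, 0],
    [40, 0.293, 0.06, -0.207, 0, 0.056, 0],
    [40, 0.326, 0.07, -0.23, 0, 0.056, 0]
  ]
}}

```text
clock: 0.93
position: [0.4642, 0.2153, 0.1608]
ee_rot: [-0.685, 0.174, -0.174, 0.685]
ft_force: [0.2, 1.2, 0.0]
grip_width: 0.401
```

Run:
```python
from workcell import *
from h import *
o=get_obs(); print(o["clock"],o["position"],o["joint_pos"].round(2),o["grip_width"])
plan(o,[.5124,.1298,.10],[.478,.878])
```

```text
0.9333 [0.46418444 0.21534344 0.16082016] [-0.7   0.13  0.2   1.86 -0.03  1.15  0.57] 0.4012211263798984
turn opt [-0. -0. -0.] deg 0.009346252082256389
turn opt [ 0.     3.142 -0.   ] deg 179.99858594159042
shift [ 0.0833  0.0608 -0.0521]
```

Call:
{"name": "send_rows", "arguments": {
  "motion": [
    [40, 0.03, 0.02, -0.018, 0, 0, 0],
    [40, 0.06, 0.04, -0.036, 0, 0, 0],
    [40, 0.083, 0.06, -0.052, 0, 0, 0],
    [40, 0.083, 0.06, -0.052, 0, 0, 0],
    [40, 0.083, 0.06, -0.052, 0, 0, 0]
  ]
}}

```text
clock: 1.35
position: [0.5114, 0.1297, 0.0999]
ee_rot: [0.686, -0.176, 0.175, -0.684]
ft_force: [0.1, 1.4, 1.2]
grip_width: 0.402
```

Run:
```python
from workcell import *
from h import *
o=get_obs(); print(o["clock"],o["position"],o["ft_force"],o["grip_width"])
plan(o,[.5124,.1298,.002],[.478,.878])
c=camera("wrist"); np.savez("w1.npz",**c); cv2.imwrite("pics/w1.png",c["pixels"][:,:,::-1])
t=camera("top"); np.savez("top1.npz",**t); cv2.imwrite("pics/top1.png",cv2.resize(t["pixels"][100:260,150:420,::-1],None,fx=2.9,fy=2.9))
print(c["T_tool_cam"].round(3))
```

```text
1.35 [0.51138143 0.12971072 0.09985548] [0.09050076 1.36634173 1.15017873] 0.4015973008355138
turn opt [ 0.003 -0.004 -0.001] deg 0.27673842749571764
turn opt [2.000e-03 3.138e+00 4.000e-03] deg 179.784437874037
shift [0.001  0.0979 0.0008]
[[ 0.001  0.952  0.305 -0.078]
 [ 0.    -0.305  0.952 -0.142]
 [ 1.    -0.001 -0.     0.   ]
 [ 0.     0.     0.     1.   ]]
```

View pics/w1.png

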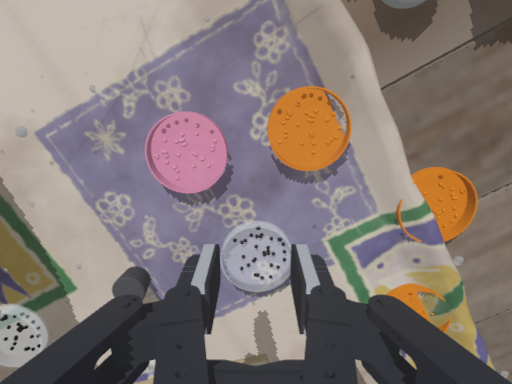

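View pics/top1.png

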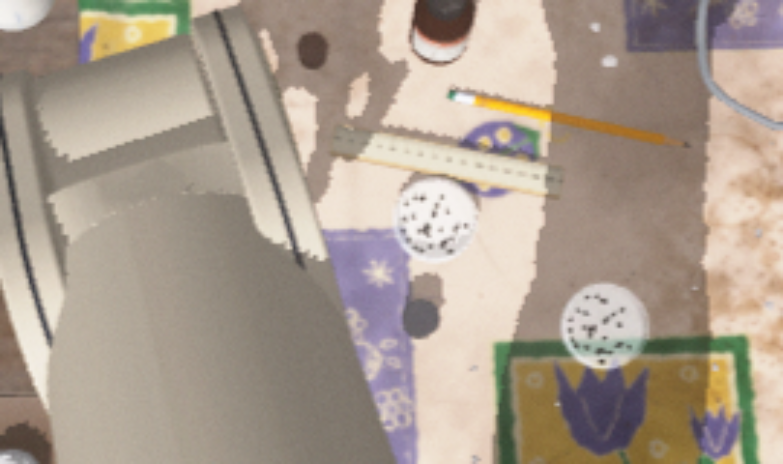

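```bash
cat >> h.py <<'E'
def wristworld(c,o):
    f=192/np.tan(np.radians(float(c["fovy"]))/2)
    v,u=np.mgrid[:384,:512]; Z=c["range_z"]
    P=np.stack([(u-c["cx"])/f*Z,(v-c["cy"])/f*Z,Z],-1)
    T=c["T_tool_cam"]; P=P@T[:3,:3].T+T[:3,3]; 
    W=P@Rn.from_quat(o["ee_rot"]).as_matrix().T+o["position"]; W[Z==0]=np.nan; P[Z==0]=np.nan
    return W,P
E
python3 - <<'E'
from workcell import *
from h import *
o=get_obs(); c=load("w1.npz"); W,P=wristworld(c,o)
print("L",circ(W,.5528,.1078,r=.038)); print("table z",np.nanmedian(W[60:100,60:100,2]))
print("pink",circ(W,.455,.1038,r=.038)," or1",circ(W,.4816,.197,r=.038))
# finger geometry in tool frame: points above table
m=(W[...,2]>.06)
F=P[m]; t=F[F[:,1]>-.03]
for s in (1,-1):
    q=t[t[:,2]*s>0]; print("finger",s,np.percentile(q,[1,50,99],axis=0).round(4).tolist())
E
```

```text
L (array([0.55421701, 0.11092748]), 764, np.float64(0.0003138077042892252))
table z 0.0009273575246687496
pink (array([0.45663462, 0.10673806]), 772, np.float64(0.00037790038026161606))  or1 (array([0.48214271, 0.19912144]), 2225, np.float64(0.0041270112238078575))
finger 1 [[-0.0111, -0.0298, 0.017], [-0.0068, -0.0188, 0.0202], [0.0105, -0.002, 0.0306]]
finger -1 [[-0.0112, -0.0298, -0.0304], [-0.0068, -0.0188, -0.02], [0.0105, -0.002, -0.0169]]
```

Call:
{"name": "send_rows", "arguments": {
  "motion": [
    [40, 0.001, 0.035, 0, 0, 0, 0],
    [40, 0.001, 0.07, 0, 0, 0, 0],
    [40, 0.001, 0.09, 0, 0, 0, 0],
    [40, 0.001, 0.098, 0.001, 0, 0, 0],
    [40, 0.001, 0.098, 0.001, 0, 0, 0],
    [40, 0.007, 0.098, 0.001, 0, 0, 0],
    [40, 0.013, 0.098, 0.001, 0, 0, 0]
  ]
}}

```text
clock: 2.03
position: [0.5253, 0.1274, 0.0052]
ee_rot: [-0.685, 0.173, -0.175, 0.686]
ft_force: [0.3, -0.6, 0.1]
grip_width: 0.405
```

Run:
```python
from workcell import *
from h import *
o=get_obs(); print(o["clock"],o["position"],o["ft_force"],o["grip_width"])
plan(o,[.582,.0918,.002],[.478,.878])
c=camera("wrist"); W,P=wristworld(c,o); cv2.imwrite("pics/w2.png",c["pixels"][:,:,::-1])
print("L",circ(W,.5535,.109,r=.038))
```

```text
2.0333 [0.52525499 0.12740542 0.00518794] [ 0.27354385 -0.62569151  0.07945065] 0.40463297631429257
turn opt [-0.002  0.001  0.002] deg 0.18068972281758294
turn opt [ 3.000e-03 -3.141e+00  4.000e-03] deg 179.94401816997419
shift [ 0.0669  0.0033 -0.0042]
L (array([0.5552677 , 0.10717415]), 861, np.float64(0.0004187966453863788))
```

View pics/w2.png

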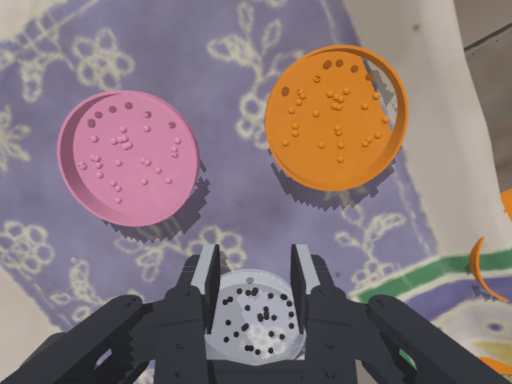

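The wrist view shows the fingers either side of the white dish at (253,315), clear of the pink one. Next I push slowly.

Call:
{"name": "send_rows", "arguments": {
  "motion": [
    [40, 0.006, 0.002, -0.001, 0, 0, 0],
    [40, 0.013, 0.002, -0.001, 0, 0, 0],
    [40, 0.02, 0.002, -0.002, 0, 0, 0],
    [40, 0.027, 0.002, -0.002, 0, 0, 0],
    [40, 0.034, 0.002, -0.003, 0, 0, 0],
    [40, 0.041, 0.002, -0.003, 0, 0, 0],
    [40, 0.048, 0.002, -0.004, 0, 0, 0],
    [40, 0.054, 0.002, -0.004, 0, 0, 0],
    [40, 0.056, 0.002, -0.004, 0, 0, 0],
    [40, 0.056, 0.002, -0.004, 0, 0, 0]
  ]
}}

```text
clock: 2.92
position: [0.5714, 0.0958, 0.0012]
ee_rot: [0.685, -0.175, 0.175, -0.685]
ft_force: [0.1, 0.6, 0.6]
grip_width: 0.397
```

Run:
```python
from workcell import *
from h import *
o=get_obs(); print(o["clock"],o["position"],o["ft_force"],o["grip_width"])
plan(o,[.582,.0918,.002],[.478,.878])
c=camera("wrist"); W,P=wristworld(c,o); cv2.imwrite("pics/w3.png",c["pixels"][:,:,::-1])
print("L",circ(W,.605,.08,r=.038))
t=camera("top"); np.savez("top2.npz",**t); cv2.imwrite("pics/top2.png",cv2.resize(t["pixels"][100:260,150:420,::-1],None,fx=2.9,fy=2.9))
```

```text
2.9167 [0.57142929 0.09577062 0.00122182] [0.12301233 0.56238555 0.63445178] 0.3965052812449566
turn opt [ 0.    -0.001  0.   ] deg 0.05381796184500455
turn opt [-0.     3.141  0.   ] deg 179.94750599919806
shift [ 0.0112 -0.0008  0.0016]
L (array([0.60183853, 0.07891847]), 723, np.float64(0.00040594815918104307))
```

View pics/top2.png

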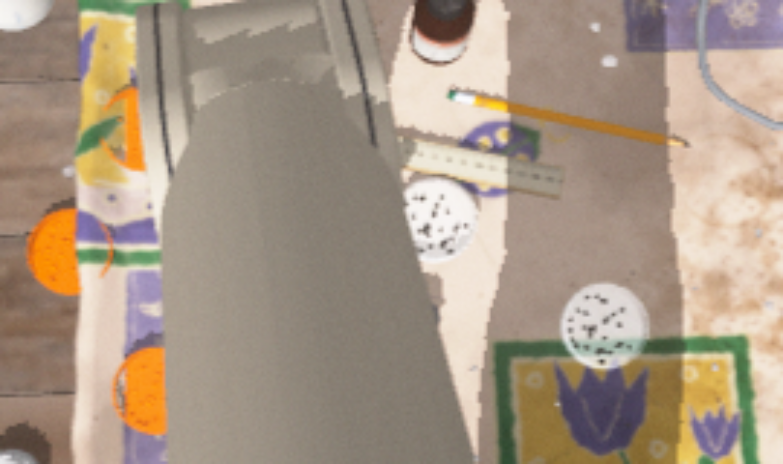

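View pics/w3.png

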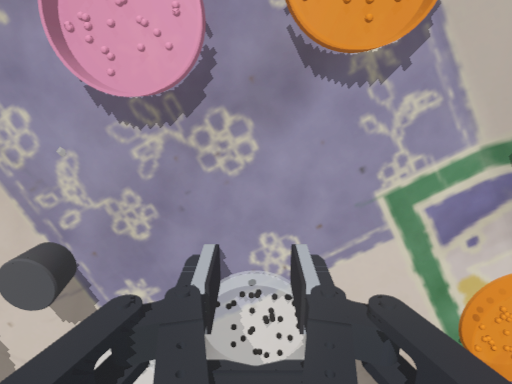

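Call:
{"name": "send_rows", "arguments": {
  "motion": [
    [40, 0.004, 0, 0.001, 0, 0, 0],
    [40, 0.009, 0, 0.001, 0, 0, 0],
    [40, 0.0115, 0, 0.001, 0, 0, 0],
    [40, 0.0115, 0, 0.001, 0, 0, 0],
    [40, 0.0115, 0, 0.001, 0, 0, 0],
    [40, -0.005, 0, 0.001, 0, 0, 0],
    [40, -0.015, 0, 0.001, 0, 0, 0],
    [40, -0.015, -0.04, 0.001, 0, 0, 0],
    [40, -0.015, -0.08, 0.001, 0, 0, 0],
    [40, -0.015, -0.1, 0.001, 0, 0, 0]
  ]
}}

```text
clock: 3.85
position: [0.5593, 0.105, 0.1055]
ee_rot: [-0.684, 0.173, -0.175, 0.686]
ft_force: [0.7, -0.7, 0.4]
grip_width: 0.399
```

Run:
```python
from workcell import *
from h import *
o=get_obs(); print(o["clock"],o["position"],o["ft_force"],o["grip_width"])
c=camera("wrist"); W,P=wristworld(c,o); cv2.imwrite("pics/w4.png",c["pixels"][:,:,::-1])
r=circ(W,.612,.075,r=.038); d=r[0]-[.6375,-.0154]; print("L",r, d@[.9738,-.2275],d@[.2275,.9738])
R=np.array([.5174,-.1171]);d=np.array([.883,.47])
s=R-.048*d; print(s);plan(o,[s[0],s[1],.10],[-.47,.883])
```

```text
3.85 [0.55926233 0.10498941 0.1054842 ] [ 0.66836537 -0.66254135  0.40428603] 0.398637788247431
L (array([0.6124712 , 0.07453782]), 647, np.float64(0.0003846755301337747)) -0.04483389527847196 0.08188739581336861
[ 0.475016 -0.13966 ]
turn opt [-0.002 -0.987  0.004] deg 56.5733749390807
turn opt [-5.000e-03  2.154e+00 -2.000e-03] deg 123.4271797607539
shift [ 0.0429  0.0048 -0.2552]
```

Left dish is at x -45 mm, y +82 mm in the rule frame. Now to the right stray.

Call:
{"name": "send_rows", "arguments": {
  "motion": [
    [40, 0.005, 0, -0.03, 0, -0.12, 0],
    [40, 0.01, 0, -0.06, 0, -0.24, 0],
    [40, 0.016, 0, -0.09, 0, -0.36, 0],
    [40, 0.021, 0, -0.12, 0, -0.48, 0],
    [40, 0.027, 0, -0.15, 0, -0.6, 0],
    [40, 0.032, 0, -0.18, 0, -0.72, 0],
    [40, 0.037, 0.005, -0.21, 0, -0.84, 0],
    [40, 0.043, 0.005, -0.24, 0, -0.95, 0],
    [40, 0.043, 0.005, -0.255, 0, -0.987, 0],
    [40, 0.043, 0.005, -0.255, 0, -0.987, 0]
  ]
}}

```text
clock: 4.73
position: [0.4721, -0.1436, 0.0962]
ee_rot: [0.687, 0.17, -0.17, -0.686]
ft_force: [-0.8, 0.0, 0.0]
grip_width: 0.407
```

Run:
```python
from workcell import *
from h import *
o=get_obs(); print(o["clock"],o["position"],o["joint_pos"].round(2),o["grip_width"])
c=camera("wrist"); W,P=wristworld(c,o); cv2.imwrite("pics/w5.png",c["pixels"][:,:,::-1])
r=circ(W,.5174,-.1171,r=.038); print("R",r)
plan(o,[.475,-.1397,.002],[-.47,.883])
```

```text
4.7333 [ 0.47205565 -0.14359317  0.09617667] [-0.1   0.17  0.33  1.98 -0.06  1.01  2.31] 0.4067075002519384
R (array([ 0.51863946, -0.1183229 ]), 634, np.float64(0.00031118662195265406))
turn opt [ 0.    -0.004 -0.001] deg 0.21388915830379415
turn opt [1.000e-03 3.138e+00 0.000e+00] deg 179.79161787515835
shift [0.0045 0.0942 0.0021]
```

View pics/w5.png

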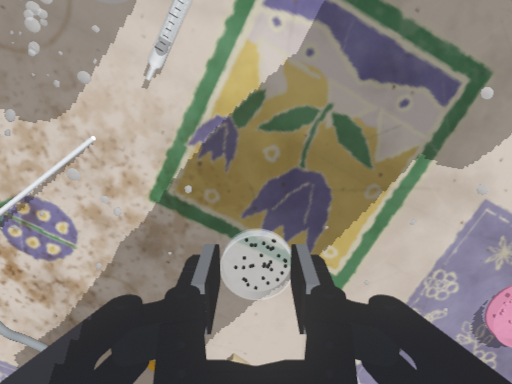

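The wrist view shows the white dish at (255,265), centred between the fingers with nothing else in the way.

Call:
{"name": "send_rows", "arguments": {
  "motion": [
    [40, 0.001, 0.035, 0.001, 0, 0, 0],
    [40, 0.001, 0.07, 0.001, 0, 0, 0],
    [40, 0.001, 0.088, 0.001, 0, 0, 0],
    [40, 0.001, 0.094, 0.001, 0, 0, 0],
    [40, 0.001, 0.094, 0.001, 0, 0, 0],
    [40, 0.006, 0.094, 0.001, 0, 0, 0],
    [40, 0.012, 0.094, 0.001, 0, 0, 0],
    [40, 0.018, 0.094, 0.001, 0, 0, 0],
    [40, 0.025, 0.094, 0.001, 0, 0, 0],
    [40, 0.032, 0.094, 0.001, 0, 0, 0]
  ]
}}

```text
clock: 5.62
position: [0.5031, -0.1237, 0.0029]
ee_rot: [0.686, 0.171, -0.171, -0.686]
ft_force: [0.2, 0.4, -0.5]
grip_width: 0.4
```

Run:
```python
from workcell import *
from h import *
o=get_obs(); print(o["clock"],o["position"],o["ft_force"],o["grip_width"])
plan(o,[.5465,-.1016,.002],[-.47,.883])
c=camera("wrist"); W,P=wristworld(c,o)
print("R",circ(W,.534,-.11,r=.038))
```

```text
5.6167 [ 0.50311796 -0.12372083  0.00291256] [ 0.20818553  0.43894315 -0.51440157] 0.399684634379907
turn opt [ 0.    -0.001  0.001] deg 0.080117148289469
turn opt [-2.000e-03  3.141e+00  1.000e-03] deg 179.96522144999724
shift [ 0.0487  0.001  -0.0008]
R (array([ 0.53325439, -0.10828756]), 864, np.float64(0.00043519237916256337))
```

Call:
{"name": "send_rows", "arguments": {
  "motion": [
    [40, 0.007, 0.001, 0, 0, 0, 0],
    [40, 0.014, 0.001, 0, 0, 0, 0],
    [40, 0.021, 0.001, 0, 0, 0, 0],
    [40, 0.028, 0.001, 0, 0, 0, 0],
    [40, 0.035, 0.001, 0, 0, 0, 0],
    [40, 0.041, 0.001, 0, 0, 0, 0],
    [40, 0.045, 0.001, 0, 0, 0, 0],
    [40, 0.047, 0.001, 0, 0, 0, 0],
    [40, 0.047, 0.001, 0, 0, 0, 0],
    [40, 0.047, 0.001, 0, 0, 0, 0]
  ]
}}

```text
clock: 6.5
position: [0.5432, -0.1024, 0.0012]
ee_rot: [-0.686, -0.171, 0.171, 0.686]
ft_force: [0.4, -0.5, -0.0]
grip_width: 0.402
```

Run:
```python
from workcell import *
from h import *
o=get_obs(); print(o["clock"],o["position"],o["ft_force"],o["grip_width"])
c=camera("wrist"); W,P=wristworld(c,o)
r=circ(W,.575,-.086,r=.038); d=r[0]-[.6375,-.0154]; print("R",r, d@[.9738,-.2275],d@[.2275,.9738])
```

```text
6.5 [ 0.54317842 -0.10238635  0.0012129 ] [ 0.35551894 -0.50392    -0.02536703] 0.40226139651092885
R (array([ 0.57421304, -0.08619121]), 723, np.float64(0.000404817727888019)) -0.045523844191752046 -0.08333426218273639
```

Good. Next: back off, lift, and retreat to the right so the top camera is clear.

Call:
{"name": "send_rows", "arguments": {
  "motion": [
    [40, -0.008, 0, 0, 0, 0, 0],
    [40, -0.025, 0, 0, 0, 0, 0],
    [40, -0.025, -0.04, 0, 0, 0, 0],
    [40, -0.025, -0.08, 0, 0, 0, 0],
    [40, -0.04, -0.12, -0.02, 0, 0, 0],
    [40, -0.05, -0.15, -0.06, 0, 0, 0],
    [40, -0.06, -0.17, -0.1, 0, 0, 0],
    [40, -0.07, -0.17, -0.14, 0, 0, 0],
    [40, -0.08, -0.17, -0.18, 0, 0, 0],
    [40, -0.08, -0.17, -0.18, 0, 0, 0]
  ]
}}

```text
clock: 7.38
position: [0.5558, -0.3053, 0.1721]
ee_rot: [0.688, 0.169, -0.169, -0.685]
ft_force: [-0.4, -0.9, 0.3]
grip_width: 0.404
```

Run:
```python
from workcell import *
from h import *
t=camera("top"); np.savez("top3.npz",**t); cv2.imwrite("pics/top3.png",cv2.resize(t["pixels"][100:260,150:420,::-1],None,fx=2.9,fy=2.9))
W=world(t)
for n,p in dict(L=(.612,.0745),M=(.5953,-.0053),R=(.574,-.086)).items():
    r=circ(W,*p,r=.033); d=r[0]-[.6375,-.0154]; print(n,r,d@[.9738,-.2275],d@[.2275,.9738])
    q=W[np.hypot(W[...,0]-r[0][0],W[...,1]-r[0][1])<.0295]; print(" rim z95",np.nanpercentile(q[:,2],97))
o=get_obs(); print(o["clock"],o["position"])
```

```text
L (array([0.61130336, 0.07501786]), 93, np.float64(0.0004009409962436872)) -0.0460803560365246 0.08208917556393593
 rim z95 0.01259825689060536
M (array([ 0.59474028, -0.00532808]), 94, np.float64(0.0004059627933220289)) -0.043930776543698806 8.019956906491514e-05
 rim z95 0.013185050062931188
R (array([ 0.57309927, -0.08516157]), 90, np.float64(0.00038466629606589454)) -0.046842669832372674 -0.08258498531507834
 rim z95 0.012716256007867365
7.4333 [ 0.55531629 -0.30650275  0.1715577 ]
```

View pics/top3.png

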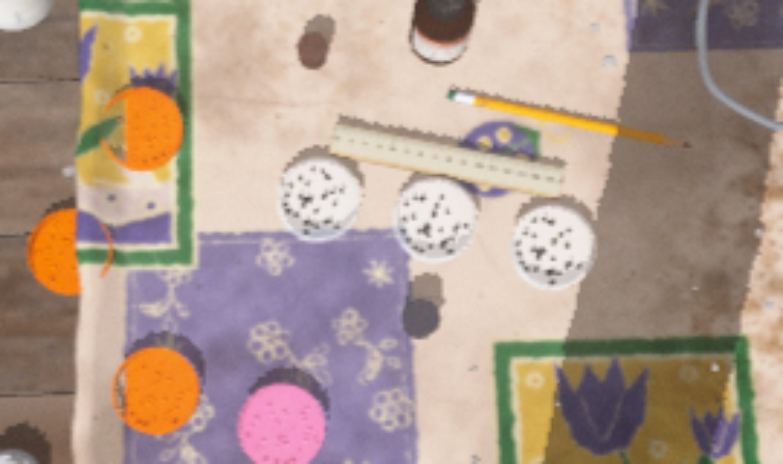

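The three white dishes stand in an even row along the rule at (320,197), (437,218) and (553,243), and all are within tolerance. I'm handing in.

Run:
```python
from workcell import *
print(hand_in())
```

```text
the job is handed in; nothing more can be done
None
```

I pushed the two stray dishes over the table into line beside the middle one, using the half-open fingertips from behind. I did not pinch them: the gripper's stated minimum is 20 N, well above the 3 to 5 N a dish should take. The job was handed in at about 7.5 s.

The last top-camera check gave these positions in the rule's frame:

| Dish | x (mm), allowed -56 to -34 | y (mm) | y target (mm), ±15 |
|---|---|---|---|
| Left | -46 | +82 | +82 |
| Middle | -44 | 0 | 0 |
| Right | -47 | -83 | -82 |

- **Flatness:** the rims read 12.6 to 13.2 mm high, which fits dishes 12 mm high lying flat on the table. I did not measure dish speed, but the gripper had backed clear before this check.
- **Other objects:** the orange and pink look-alikes and the plug look unmoved in the last picture.
- **Disagreement:** the wrist and top cameras differed by up to 3.5 mm on dish positions, about 1.5 mm at the end. That is well inside the tolerance. No check failed.

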